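# Push the blade cassette home and run the wing nut down

### The arm

A 7-joint arm with a two-finger parallel gripper is mounted at the origin on the work surface. World frame = base frame: x ahead of the robot, y to its left, z up, the work surface at z = 0. Lengths are in mm, angles in rad, forces in N, time in s.
With the tool pointing down it reaches from about 375 to 925 mm from the base axis. Payload 3.1 kg.
Tool frame: the origin (TCP) lies between the finger pads; the fingertips stand arm.nose_length ahead of it and the grasp point (between the pads) lies 6 mm ahead of it (arm.nose_length is the distance from the TCP to the fingertips, in mm); z points along the fingers, y is the line along which they close (so a half turn about z gives the same grasp; the last joint's range is limited). The gripper opens to 85 mm and grips with 20 to 120 N. Pads are 22 mm wide; open, the fingers measure 114 mm over their backs; the gripper's body (76 mm by 85 mm) begins 54 mm behind the grasp point. The pads swing forward as they close: fully open they stand 13 mm farther back than shut.
Start: joints at [1.134, 0.383, 0.044, 1.598, -0.018, 1.161, -0.05], TCP at [216.05, -613.046, 256.269] pointing down, gripper open.
Joint ranges: [-2.61, 2.61], [-0.41, 2.15], [-1.48, 1.57], [0, 2.5], [-1.57, 4.71], [0.05, 1.97], [-2.85, 2.85]. Speed limits (rad/s): [2.79, 2.79, 3.14, 3.14, 3.14, 3.14, 3.14].

### API

Orientations are given as [roll, pitch, yaw] about the fixed x, y, z axes, in that order (R = Rz(yaw) Ry(pitch) Rx(roll)).
In Python, from plant import arm gives the robot as it stands. The module is installed in compiled form; this text tells all that it offers.
- The arm moves only by the tool jog_arm, never from a script. Its argument "moves" is a list of rows, each a list of 7 numbers: the turn, a rotation vector about the tool's x, y, z in rad, then the shift along the tool's x, y, z in m, then the finger opening in m, from 0 to 0.0854. In form: [[rx, ry, rz, tx, ty, tz, fingers], ...]. A call has 1 to 5 rows; each row is the pose to reach, as a shift and turn from the pose commanded when the call began, along the tool's axes at that moment; what a row does not reach only later rows make up. A row lasts 1/8 s, in which the tool goes at most 62.5 mm and 10.7 degrees, less where a joint would pass 70% of its speed; a pose out of reach is approached as far as the arm can. A call with a gripper value outside its range is refused whole. The fingers move at their own pace and stop on an object; "newtons" is the grip in N (left out, the last holds). Time passes only in rows, so rows that repeat a pose let the fingers close. It gives the time, the measured TCP pose, the force, the opening and the grip force at its end, in the units of the state.
- arm.observe(): the state, without advancing time (a new reading comes with each control period).
- arm.capture(name): name is "side" or "top"; returns the picture (400x640x3 uint8, red, green, blue); there is no depth.
- arm.camera_model(name): a dict with "vertical_fov" (degrees; the focal length in pixels is half the picture's height over the tangent of half this angle, whatever the lens; pixels are square), "cx", "cy" (the principal point, pixels), "k1" (the pictures are not rectified: a ray, as slopes to the right and down, at radius r is drawn at 1 + k1 r^2 times it, then the intrinsics apply), "rvec" (rotation vector, rad) and "tvec" (3), from world to camera coordinates, as OpenCV has them. Camera axes: x right, y down, z forward; pixel columns grow to the right and rows downward; lengths in mm; the calibration is good to about 2 mm. A picture is of the moment at which its call begins. camera_model takes no time and is no camera call.
- arm.finish_job(): hands the job in; it is judged then, once.
The state is a dict: "time": time; "joint_pos": joint angles; "joint_velocities": joint speeds; "effort": joint torques, N m; "ee_pos": TCP position; "orientation": TCP orientation; "ft_force": force on the tool from outside, world axes, zero at the start; "ft_torque": the same for the moment, N m; "opening": finger opening in mm; "finger_force": force on a finger pad.
Only numpy, scipy, OpenCV 4.12 (cv2) and the standard library are available. Lean on these libraries where they do the work, as an engineer would, in place of code of your own. Each camera call takes 0.05 s, during which the arm holds its last target. There are 200 camera calls.

### The job

Get the vegetable cutter ready: with a fingertip push the blue tab of the blade cassette until the cassette is fully home, then tighten the big black wing nut by stroking its wings round clockwise (seen from above) with the fingertips, stroke after stroke, until it is fully down against its stop. Only push these parts; leave the cutter standing where it is and everything else on the counter alone, and finish with the hand clear.

Things in the scene. Friction and masses are not known exactly. Their poses are not given: they have to be found in the camera images.
- cutter: Vegetable cutter: white bench machine 180 (x) by 190 (y) mm, about 6 kg, loose on four rubber feet. Origin: centre of its footprint on the counter; x points from its front (blue tab) to its rear, y to its left, z up. Rail tops 85 mm above the counter. The nut's axis stands at x = +20, y = 0 mm. It slides if pushed with more than some 25 N.
- guard (a point): Middle of the top edge of the green upright hand guard fixed on the cutter: a plate 5 mm thick along the cutter's x, 130 mm long, its top 144 mm above the counter. Its near face is 55 mm from the nut's axis on the +y side, so fingers can pass round the nut only on the other three sides (-x, +x, -y).
- cassette (a joint): How far the blade cassette stands out of the cutter's front, m: 0 = fully home against its stop (tab against the white rails), up to 0.045. It slides along the cutter's x axis (pushing towards +x closes it) with about 2 N of friction and stays where it is left.
- tab (a point): Centre of the front (-x) face of the cassette's blue upright tab, a plate 6 mm thick, 124 mm wide (y), from 50 to 106 mm above the counter; this point is 86 mm above the counter. Push here towards the cutter's +x.
- nut (a joint): Turn of the big black wing nut on its upright stud, rad: grows clockwise seen from above (tightening); 6.283 = run fully down, a hard stop. About 0.04 N m of friction; it stays where it is left. One turn lowers nut and clamp plate 6 mm.
- nut_center (a point): On the nut's axis at mid-height of its wings. Two opposite wings, each reaching 45 mm from the axis, 9 mm thick, 24 mm high (12 above and below this point); hub of 12 mm radius, its top 14.5 mm above this point. The steel clamp plate's top is 14 mm below this point; the rail tops are 19.5 mm below it when the nut is fully down, up to 6 mm more when it is up.
- red_wing (a point): Outer end of the wing with the red tip, at mid-height, 45 mm from the axis (the other wing, all black, is opposite). Fully tightened, the wings lie along the cutter's x axis with the red tip towards the front (-x); it passes that direction once each turn.
- jar: Bystander: amber jar with a red cap, 64 mm across, 95 mm tall. Origin: centre of its underside.
- garlic: Bystander: garlic bulb, 54 mm across, 55 mm tall. Origin: centre of its underside.
- spatula: Bystander: spatula, 260 mm long, lying flat along its x axis.
- bun: Bystander: ring-shaped bun, 90 mm across, 30 mm high. Origin: centre of its underside.
- tray: Bystander: teal tray 320 by 240 mm, 22 mm high. Origin: centre of its underside.
- avocado0: Bystander: avocado half on the tray, 68 mm across, 37 mm high.
- avocado1: Bystander: another avocado half on the tray, same size.
- bowl: Bystander: glass bowl, 180 mm across, 80 mm tall. Origin: centre of its underside.

How it is judged:
By the outcome, as a careful person would: the job done as asked, in the order asked, and still so for the second after the job is handed in, with the robot touching nothing.
It also fails if it takes over 72 s, if anything falls off the work surface, if the arm or the gripper's body presses on something with over 40 N, if the wrist force passes 120 N, or if a joint passes its speed limit or range.

## Working session

There is one attempt and no reset: what is moved stays moved. The work goes in short steps, Python scripts to look and compute and a tool call to move; the robot and the scene stay as the last step left them, time stands still between calls to the robot, and variables do not carry over. Pictures are saved under pics/ and viewed, at most 10 in all, crops included, and the job is handed in when it is done.

Besides the shell and the picture viewer there is one more tool, called by a JSON object that holds its "name" and its "arguments". jog_arm: Moves the arm, as the interface text tells. Its arguments: {"type":"object","properties":{"moves":{"type":"array"},"newtons":{"type":"number"}},"required":["moves"]}

```bash
mkdir -p pics; cat > h.py <<'E'
import numpy as np, cv2
from plant import arm
def K(n):
    m=arm.camera_model(n); f=200/np.tan(np.radians(m["vertical_fov"])/2)
    return m,np.array([[f,0,m["cx"]],[0,f,m["cy"]],[0,0,1.]]),np.array([m["k1"],0,0,0,0.])
def ray(n,uv):
    m,k,d=K(n); p=cv2.undistortPoints(np.array([[uv]],float),k,d)[0,0]
    R=cv2.Rodrigues(np.array(m["rvec"],float))[0]; t=np.array(m["tvec"],float).ravel()
    return -R.T@t, R.T@np.array([p[0],p[1],1])
def onz(n,uv,z):
    c,v=ray(n,uv); return c+v*(z-c[2])/v[2]
def proj(n,P):
    m,k,d=K(n); return cv2.projectPoints(np.array(P,float).reshape(-1,3),np.array(m["rvec"],float),np.array(m["tvec"],float),k,d)[0].reshape(-1,2)
def snap(n,f):
    im=arm.capture(n)[:,:,::-1].copy(); cv2.imwrite("pics/"+f,im); return im
E
python3 - <<'E'
from h import *
for n in("top","side"):
    snap(n,n+"0.png"); print(arm.camera_model(n), ray(n,(320,200))[0].round())
print(arm.observe(), arm.nose_length)
E
```

```text
{'vertical_fov': 49.81660071092579, 'cx': 317.50118663419266, 'cy': 202.15113353152364, 'k1': -0.042935898882867765, 'rvec': array([ 2.15441117, -2.10547474,  0.19740981]), 'tvec': array([ -23.47921176,  619.51525054, 1370.93997261])} [ 365.   -4. 1460.]
{'vertical_fov': 56.19859614114206, 'cx': 319.72309557242716, 'cy': 199.11455515234525, 'k1': 0.0030018374160387636, 'rvec': array([ 2.16391851, -0.21670678,  0.09662499]), 'tvec': array([-595.80029746,  178.67410283, 1257.90236881])} [  416. -1034.   852.]
{'time': 0.1, 'joint_pos': array([ 1.13419533,  0.38374296,  0.04382879,  1.59941554, -0.0179194 ,
        1.16119581, -0.04992731]), 'joint_velocities': array([-0.00194294, -0.00033863,  0.00030832, -0.00395439,  0.0004438 ,
        0.00089714, -0.00120488]), 'effort': array([ 2.76606886e-03, -4.34722531e+01,  1.02932967e+00, -2.50455201e+01,
        1.08766527e-02,  5.46052004e-03,  3.53017903e-06]), 'ee_pos': array([ 215.78012245, -612.29868366,  255.01986207]), 'orientation': array([-3.13922543e+00,  1.02970260e-04,  3.38853229e-01]), 'ft_force': array([-0.63586406,  0.34906068,  0.09431579]), 'ft_torque': array([-0.0178088 ,  0.02088903,  0.02109848]), 'finger_force': 0.0, 'opening': 85.2912403043234} 25.0
```

View pics/top0.png

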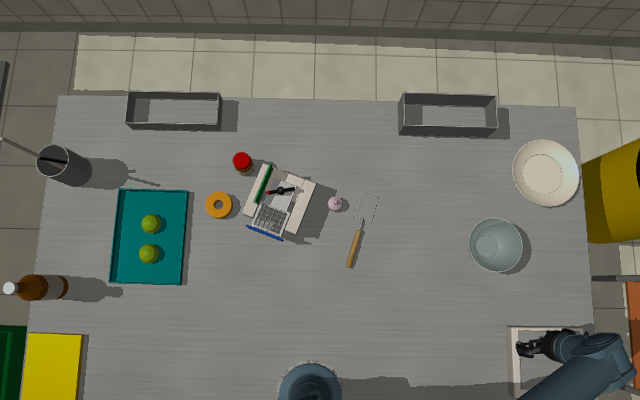

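View pics/side0.png

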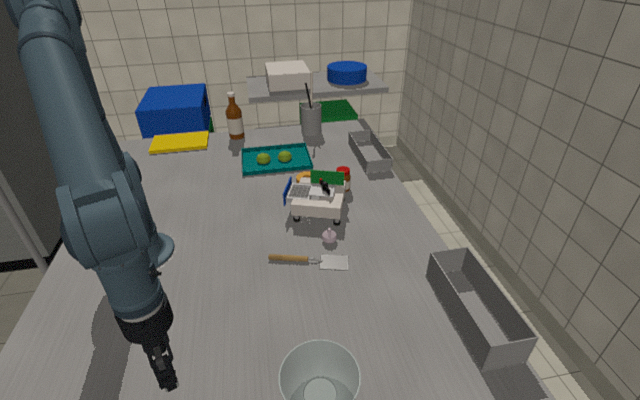

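The top view shows the cutter at about (283,203): the blue tab is at (265,233), the green guard at (263,183), and the black nut at (283,190) with its red tip near (270,192). The jar (242,160), bun (219,205) and garlic (335,204) stand around it. Next I'll measure by colour masks.

```bash
python3 - <<'E'
from h import *
im=cv2.imread("pics/top0.png"); s=cv2.imread("pics/side0.png")
def mask(im,lo,hi,box):
    h=cv2.cvtColor(im,cv2.COLOR_BGR2HSV); m=cv2.inRange(h,lo,hi); z=np.zeros_like(m);x0,y0,x1,y1=box; z[y0:y1,x0:x1]=m[y0:y1,x0:x1]; return z
for nm,lo,hi,z in(("blue",(105,120,60),(125,255,255),106),("green",(55,100,30),(80,255,255),144),("black",(0,0,0),(180,255,45),115),("red",(0,150,90),(6,255,255),115)):
    m=mask(im,lo,hi,(235,150,325,250))
    if nm=="red": m[:175]=0
    n,l,st,c=cv2.connectedComponentsWithStats(m)
    for i in range(1,n):
        if st[i,4]<3: continue
        pts=np.argwhere(l==i)[:,::-1].astype(np.float32); r=cv2.minAreaRect(pts); b=cv2.boxPoints(r)
        print(nm,st[i,4],c[i].round(1),onz("top",c[i],z).round(),[onz("top",q,z)[:2].round().tolist() for q in b])
a=cv2.resize(im[140:260,225:345],(600,600),interpolation=cv2.INTER_CUBIC); cv2.imwrite("pics/c0.png",a)
b=cv2.resize(s[150:250,260:380],(720,600),interpolation=cv2.INTER_CUBIC); cv2.imwrite("pics/c1.png",b)
E
```

```text
blue 82 [263.5 232.2] [510. 159. 106.] [[528.0, 217.0], [534.0, 215.0], [493.0, 101.0], [487.0, 103.0]]
green 183 [263.6 183.5] [659. 161. 144.] [[601.0, 190.0], [726.0, 144.0], [721.0, 131.0], [596.0, 176.0]]
black 108 [264.2 183.8] [665. 163. 115.] [[607.0, 188.0], [728.0, 145.0], [724.0, 136.0], [604.0, 180.0]]
black 91 [281.6 190.3] [645. 106. 115.] [[655.0, 144.0], [657.0, 67.0], [634.0, 66.0], [632.0, 143.0]]
red 7 [267.7 192. ] [638. 150. 115.] [[635.0, 152.0], [641.0, 153.0], [642.0, 146.0], [635.0, 146.0]]
```

View pics/c0.png

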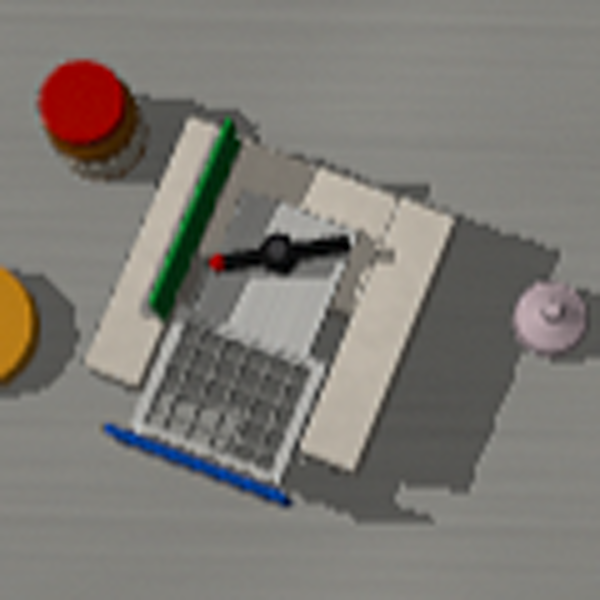

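View pics/c1.png

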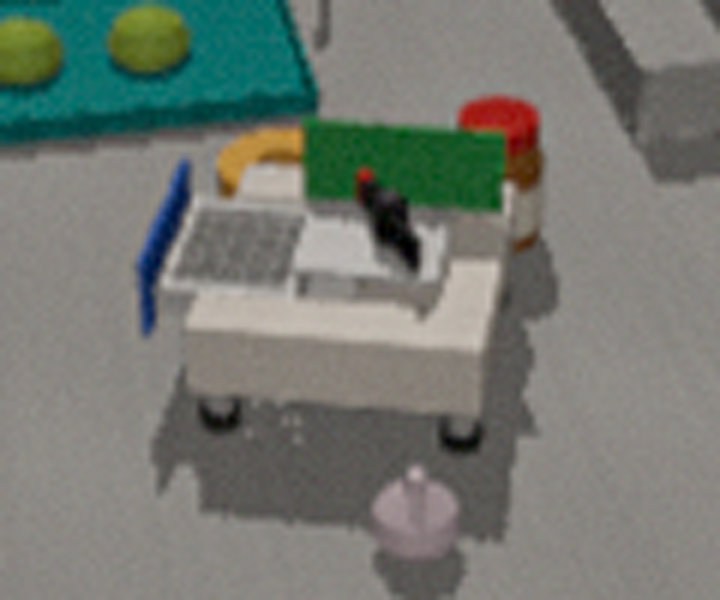

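The crops agree with the masks. The cutter's yaw is about -20°, the hub is at crop (278,252), and the red tip at crop (215,262) points towards the guard. The tab stands about 30 mm out and the nut has about 5.2 rad to go. The plan is to shut the fingers into a single probe, push the tab, then sweep each wing round the free side.

```bash
cat >> h.py <<'E'
from scipy.spatial.transform import Rotation as Ro
YAW=-20.0
def hub(u=(280.6,190.4)): return onz("top",u,124)[:2]
N=hub()
def cw(x,y):  # nut-centred cutter frame -> world
    c,s=np.cos(np.radians(YAW)),np.sin(np.radians(YAW)); return N+[c*x-s*y,s*x+c*y]
def row(p,yaw,start=None):
    """relative row from pose start (default measured) to p (TCP mm), yaw deg, tool down"""
    if start is None:
        o=arm.observe(); start=(o["ee_pos"],o["orientation"])
    R0=Ro.from_euler("xyz",start[1]); R1=Ro.from_euler("xyz",[np.pi,0,np.radians(yaw)])
    return np.r_[(R0.inv()*R1).as_rotvec().round(3), (R0.inv().apply(np.array(p)-start[0])/1000).round(4)]
E
python3 - <<'E'
from h import *
print(N, cw(-180,0))
print(row([500,-200,255],110)); print(row([*cw(-180,0),255],160))
E
```

```text
[642.55489658 108.64769705] [473.41022484 170.21132285]
[-2.000e-03 -2.000e-03 -1.581e+00  4.051e-01 -2.944e-01  7.000e-04]
[-1.000e-03 -3.000e-03 -2.454e+00  5.031e-01 -6.524e-01  1.500e-03]
```

{"name": "jog_arm", "arguments": {"moves": [[0,0,-1.58,0.405,-0.294,0,0],[0,0,-1.58,0.405,-0.294,0,0],[0,0,-1.58,0.405,-0.294,0,0],[0,0,-1.58,0.405,-0.294,0,0],[0,0,-1.58,0.405,-0.294,0,0]], "newtons": 40}}

```text
time: 0.72
ee_pos: [394.1, -353.9, 255.9]
orientation: [-3.141, -0.0, 1.282]
ft_force: [1.1, -0.4, 0.1]
opening: -0.1
finger_force: 0.0
```

```bash
python3 - <<'E'
from h import *
o=arm.observe(); print(o["ee_pos"],o["orientation"],o["joint_pos"],arm.nose_length,o["opening"])
print(row([*cw(-180,0),255],160))
E
```

```text
[ 394.12112261 -353.86587793  255.93178215] [-3.14124925e+00 -2.66974340e-05  1.28236319e+00] [ 0.88669006  0.17098536 -0.25618118  1.87555222  0.04846632  1.10133889
  0.32369921] 25.0 -0.1316259477816932
[-0.00e+00 -0.00e+00 -1.51e+00  5.25e-01 -7.31e-02  1.00e-03]
```

{"name": "jog_arm", "arguments": {"moves": [[0,0,-0.8,0.525,-0.073,0,0],[0,0,-0.8,0.525,-0.073,0,0],[0,0,-0.8,0.525,-0.073,0,0],[0,0,-0.8,0.525,-0.073,0,0],[0,0,-0.8,0.525,-0.073,0,0]]}}

```text
time: 1.35
ee_pos: [441.8, -45.3, 256.1]
orientation: [-3.141, 0.0, 2.078]
ft_force: [0.9, 0.7, -0.1]
opening: 0.2
finger_force: 0.0
```

```bash
python3 - <<'E'
from h import *
o=arm.observe(); print(o["ee_pos"],o["orientation"],o["joint_pos"])
print(row([*cw(-180,0),255],160))
E
```

```text
[441.8113735  -45.29490991 256.09594281] [-3.14139139e+00  4.90299985e-04  2.07839672e+00] [ 0.599017    0.01540138 -0.58715409  2.04473782  0.01024814  1.08398556
  0.51472424]
[-0.      0.     -0.714   0.173   0.1324  0.001 ]
```

{"name": "jog_arm", "arguments": {"moves": [[0,0,-0.714,0.173,0.132,0.001,0],[0,0,-0.714,0.173,0.132,0.001,0],[0,0,-0.714,0.173,0.132,0.001,0],[0,0,-0.714,0.173,0.132,0.001,0],[0,0,-0.714,0.173,0.132,0.001,0]]}}

```text
time: 1.98
ee_pos: [473.0, 171.6, 255.2]
orientation: [3.14, -0.001, 2.796]
ft_force: [-0.1, -0.8, 0.2]
opening: 0.1
finger_force: 0.0
```

```bash
python3 - <<'E'
from h import *
o=arm.observe(); print(o["ee_pos"],o["orientation"],o["joint_pos"],o["ft_force"])
print(row([*cw(-175,0),108],160))
a=snap("top","t1.png");b=snap("side","s1.png")
t=np.hstack([cv2.resize(a[140:260,225:345],(400,400)),cv2.resize(b[140:260,235:355],(400,400))]); cv2.imwrite("pics/j1.png",t)
E
```

```text
[473.03580635 171.56681355 255.17113261] [ 3.14000522e+00 -1.38827309e-03  2.79646930e+00] [ 0.32940041  0.18492911 -0.82269045  1.91364582  0.14902857  1.10562208
  0.67374467] [-0.09215837 -0.77353395  0.19203115]
[ 0.002  -0.001   0.004  -0.006  -0.0014  0.1472]
```

View pics/j1.png

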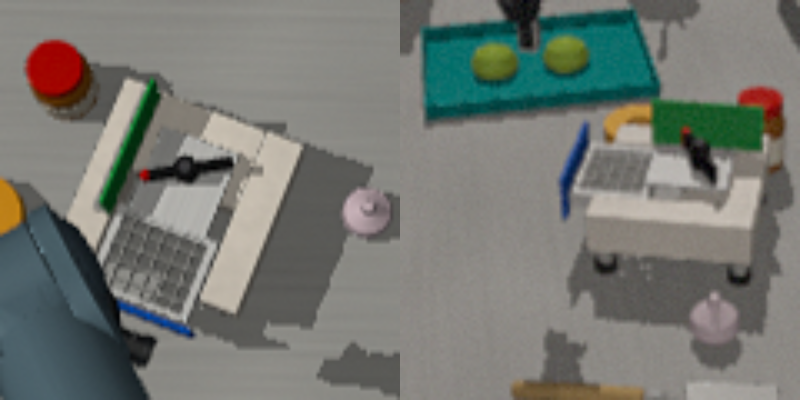

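The left half (top view) shows the hand beyond the tab with the cutter undisturbed. The right half (side view) shows the shut fingertip at crop (528,48), well above the counter. Next is the descent in front of the tab.

```bash
python3 - <<'E'
from h import *
for z in(230,217): print(z,proj("side",[473,171.6,z]))
E
```

```text
230 [[272.84986745 153.72450733]]
217 [[273.15224435 156.95557636]]
```

{"name": "jog_arm", "arguments": {"moves": [[0,0,0.004,0,0,0.06,0],[0,0,0.004,0,0,0.12,0],[0,0,0.004,0,0,0.147,0],[0,0,0.004,-0.006,-0.001,0.147,0],[0,0,0.004,-0.012,-0.001,0.147,0]]}}

```text
time: 2.7
ee_pos: [486.5, 161.8, 109.5]
orientation: [3.141, 0.002, 2.784]
ft_force: [-0.0, -0.6, -0.6]
opening: 0.0
finger_force: 0.0
```

```bash
python3 - <<'E'
from h import *
o=arm.observe(); print(o["ee_pos"],o["orientation"],o["joint_pos"],o["ft_force"])
print(row([*cw(-116-11,0),108],160))
a=snap("top","t2.png");b=snap("side","s2.png")
t=np.hstack([cv2.resize(a[140:260,225:345],(400,400)),cv2.resize(b[140:260,235:355],(400,400))]); cv2.imwrite("pics/j2.png",t)
E
```

```text
[486.5495128  161.81335915 109.4611333 ] [3.14106666e+00 2.22973843e-03 2.78362856e+00] [ 0.23115386  0.41699513 -0.72891215  2.01264032  0.3713908   0.84302641
  0.50633773] [-0.0028554  -0.55153205 -0.56505558]
[ 0.001   0.002  -0.009  -0.0377  0.0037  0.0015]
```

View pics/j2.png

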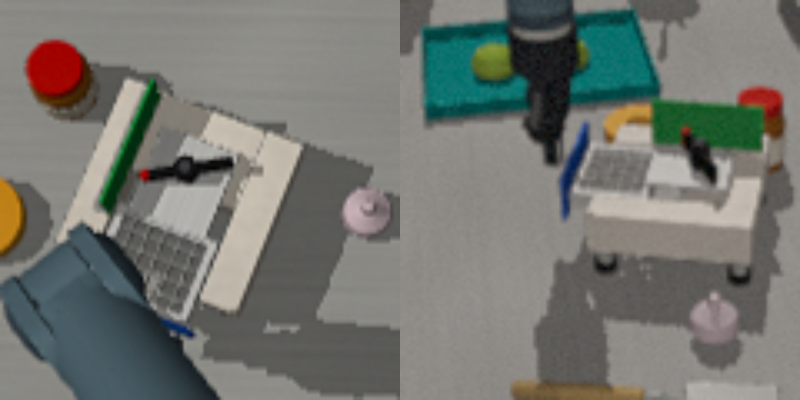

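The side crop shows the fingertip at (552,158), just in front of the tab and at its height, and nothing else has moved. A projection confirms the nose length is 25 mm when shut. Now I push gently.

{"name": "jog_arm", "arguments": {"moves": [[0,0,0,-0.008,0.001,0.001,0],[0,0,0,-0.015,0.002,0.001,0],[0,0,0,-0.022,0.003,0.001,0],[0,0,0,-0.029,0.003,0.001,0],[0,0,0,-0.033,0.003,0.001,0]]}}

```text
time: 3.42
ee_pos: [517.1, 154.4, 107.2]
orientation: [3.141, -0.0, 2.786]
ft_force: [-3.1, 0.1, 2.0]
opening: 0.3
finger_force: 1.1
```

{"name": "jog_arm", "arguments": {"moves": [[0,0,0,-0.001,0,0,0],[0,0,0,-0.002,0,0,0]]}}

```text
time: 3.68
ee_pos: [518.5, 153.8, 107.2]
orientation: [3.142, -0.0, 2.787]
ft_force: [-2.8, -0.1, 0.4]
opening: -0.3
finger_force: 1.0
```

{"name": "jog_arm", "arguments": {"moves": [[0,0,0,-0.0015,0,0,0],[0,0,0,-0.003,0,0,0],[0,0,0,-0.003,0,0,0]]}}

```text
time: 4.05
ee_pos: [521.6, 152.7, 107.2]
orientation: [3.141, 0.0, 2.786]
ft_force: [-1.2, 0.4, 0.0]
opening: 0.1
finger_force: 0.7
```

{"name": "jog_arm", "arguments": {"moves": [[0,0,0,-0.001,0,0,0],[0,0,0,-0.002,0,0,0],[0,0,0,-0.002,0,0,0]]}}

```text
time: 4.42
ee_pos: [523.5, 152.0, 107.2]
orientation: [3.141, 0.0, 2.786]
ft_force: [-1.7, 1.2, -0.2]
opening: 0.1
finger_force: 0.8
```

{"name": "jog_arm", "arguments": {"moves": [[0,0,0,-0.001,0,0,0],[0,0,0,-0.0015,0,0,0],[0,0,0,-0.0015,0,0,0]]}}

```text
time: 4.8
ee_pos: [524.8, 151.5, 107.3]
orientation: [3.141, 0.0, 2.786]
ft_force: [-1.0, 1.5, -1.1]
opening: -0.1
finger_force: 0.9
```

{"name": "jog_arm", "arguments": {"moves": [[0,0,0,-0.001,0,0,0],[0,0,0,-0.001,0,0,0]]}}

```text
time: 5.05
ee_pos: [524.9, 151.5, 107.2]
orientation: [-3.141, -0.001, 2.787]
ft_force: [-5.0, 2.2, 1.3]
opening: 0.1
finger_force: 2.4
```

{"name": "jog_arm", "arguments": {"moves": [[0,0,0,-0.001,0,0,0],[0,0,0,-0.001,0,0,0]]}}

```text
time: 5.3
ee_pos: [524.9, 151.5, 107.2]
orientation: [-3.14, -0.003, 2.787]
ft_force: [-6.2, 2.5, 3.8]
opening: -0.1
finger_force: 3.3
```

{"name": "jog_arm", "arguments": {"moves": [[0,0,0,-0.001,0,0,0],[0,0,0,-0.002,0,0,0]]}}

```text
time: 5.55
ee_pos: [525.0, 151.4, 107.2]
orientation: [-3.139, -0.006, 2.788]
ft_force: [-11.0, 2.9, 7.0]
opening: 0.1
finger_force: 5.7
```

{"name": "jog_arm", "arguments": {"moves": [[0,0,0,0.015,0,0,0],[0,0,0,0.03,0,0,0],[0,0,0,0.03,0,-0.06,0],[0,0,0,0.03,0,-0.1,0],[0,0,0,0.09,0,-0.13,0]]}}

```text
time: 6.18
ee_pos: [452.5, 178.8, 238.5]
orientation: [3.136, 0.006, 2.779]
ft_force: [-1.1, 0.7, 1.6]
opening: -0.2
finger_force: 0.0
```

```bash
python3 - <<'E'
from h import *
o=arm.observe(); print(o["ee_pos"],o["joint_pos"],o["ft_force"])
a=snap("top","t3.png");b=snap("side","s3.png")
h=cv2.cvtColor(a,cv2.COLOR_BGR2HSV)
for nm,lo,hi in(("blue",(105,120,60),(125,255,255)),("green",(55,100,30),(80,255,255))):
    m=cv2.inRange(h,lo,hi)[150:250,235:325]; p=np.argwhere(m)[:,::-1]+[235,150]
    z=106 if nm=="blue" else 144
    print(nm,len(p),onz("top",p.mean(0),z).round(1), [onz("top",q,z)[:2].round().tolist() for q in cv2.boxPoints(cv2.minAreaRect(p.astype(np.float32)))])
t=np.hstack([cv2.resize(a[140:260,225:345],(400,400)),cv2.resize(b[140:260,235:355],(400,400))]); cv2.imwrite("pics/j3.png",t)
E
```

```text
[452.53014749 178.75301774 238.52696866] [ 0.33610069  0.16543337 -0.85145191  1.97171675  0.14423246  1.05666786
  0.62955937] [-1.11147534  0.68061124  1.5602862 ]
blue 91 [536. 147. 106.] [[554.0, 208.0], [562.0, 206.0], [520.0, 89.0], [512.0, 92.0]]
green 183 [659.2 161.1 144. ] [[601.0, 190.0], [726.0, 144.0], [721.0, 131.0], [596.0, 176.0]]
```

View pics/j3.png

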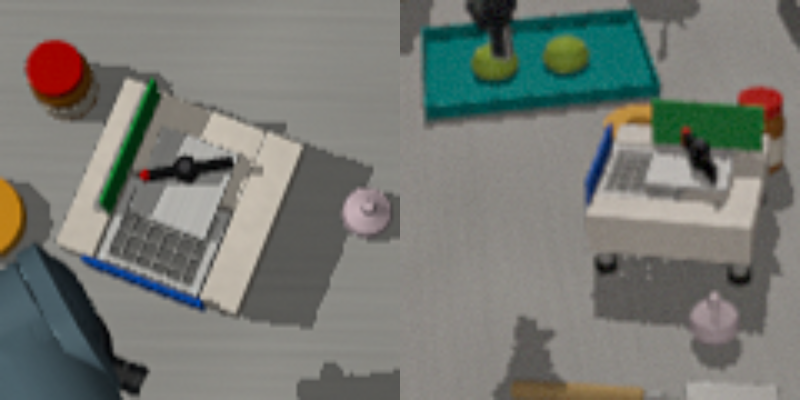

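The top crop shows the blue tab (140,282) against the white rails, and the guard is unmoved, so the cassette is home. The nut is unchanged, with the red tip at (145,174) and the hub at (184,167). Next I go above the free side, behind the black wing.

```bash
cat >> h.py <<'E'
def pol(th,r=33): t=np.radians(th); return cw(r*np.cos(t),r*np.sin(t))
def arc(ths,z,r=33,off=0):
    for t in ths: print(t,row([*pol(t,r),z],t-20+270+off).tolist())
E
python3 - <<'E'
from h import *
arc([-15],215); arc([-15],126)
E
```

```text
-15 [-0.003, 0.007, -1.309, -0.2427, -0.0119, 0.0252]
-15 [-0.003, 0.007, -1.309, -0.2421, -0.0121, 0.1142]
```

{"name": "jog_arm", "arguments": {"moves": [[0,0,-1.309,-0.243,-0.012,0.005,0],[0,0,-1.309,-0.243,-0.012,0.005,0],[0,0,-1.309,-0.243,-0.012,0.005,0],[0,0,-1.309,-0.243,-0.012,0.005,0],[0,0,-1.309,-0.243,-0.012,0.005,0]]}}

```text
time: 6.9
ee_pos: [675.8, 78.0, 228.0]
orientation: [-3.139, -0.0, -2.563]
ft_force: [-1.0, -0.5, 0.1]
opening: -0.0
finger_force: 0.0
```

```bash
python3 - <<'E'
from h import *
arc([-15],215); arc([-15],160);print(arm.observe()["joint_pos"])
E
```

```text
-15 [-0.002, -0.0, -0.381, -0.0012, 0.0133, 0.013]
-15 [-0.002, -0.0, -0.381, -0.0012, 0.0134, 0.068]
[ 0.41433209  0.61164402 -0.84524412  1.51056335  0.47507272  1.23321867
  1.6502793 ]
```

{"name": "jog_arm", "arguments": {"moves": [[0,0,-0.18,-0.001,0.013,0.013,0],[0,0,-0.381,-0.001,0.013,0.03,0],[0,0,-0.381,-0.001,0.013,0.05,0],[0,0,-0.381,-0.001,0.013,0.068,0],[0,0,-0.381,-0.001,0.013,0.068,0]]}}

```text
time: 7.52
ee_pos: [664.0, 94.4, 159.6]
orientation: [3.139, -0.004, -2.18]
ft_force: [0.1, -0.2, -0.1]
opening: 0.1
finger_force: 0.0
```

```bash
python3 - <<'E'
from h import *
arc([-15],126);print(arm.observe()["joint_pos"])
a=snap("top","t4.png");b=snap("side","s4.png")
t=np.hstack([cv2.resize(a[140:260,225:345],(400,400)),cv2.resize(b[150:230,270:350],(400,400))]); cv2.imwrite("pics/j4.png",t)
E
```

```text
-15 [0.002, -0.004, 0.001, 0.0006, -0.0073, 0.0336]
[ 0.42184118  0.69476278 -0.88729053  1.58412063  0.57593629  1.14751631
  1.93476923]
```

View pics/j4.png

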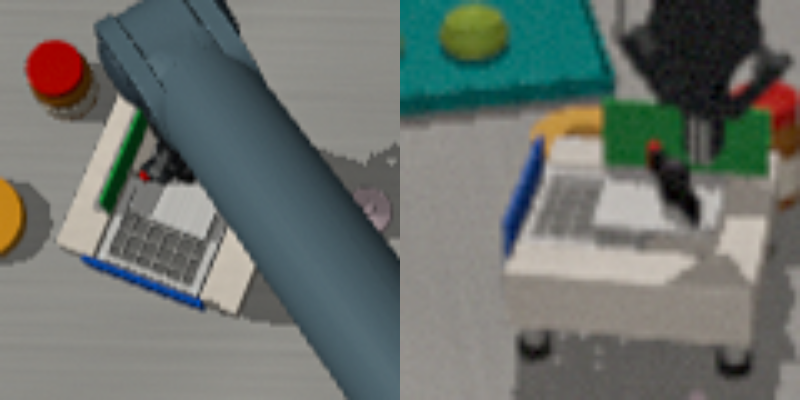

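The side crop shows the shut fingertip (700,155) above and behind the nut, on the +x side of the black wing (685,205) and clear of the guard. I correct 7 mm and go down.

{"name": "jog_arm", "arguments": {"moves": [[0.002,-0.004,0,0.001,-0.007,0.005,0],[0.002,-0.004,0,0.001,-0.007,0.015,0],[0.002,-0.004,0,0.001,-0.007,0.025,0],[0.002,-0.004,0,0.001,-0.007,0.033,0],[0.002,-0.004,0,0.001,-0.007,0.033,0]]}}

```text
time: 8.25
ee_pos: [669.6, 90.6, 127.9]
orientation: [-3.141, 0.002, -2.178]
ft_force: [-0.3, -0.3, -0.2]
opening: 0.3
finger_force: 0.0
```

```bash
python3 - <<'E'
from h import *
print(arm.observe()["joint_pos"]); arc([-15,-25,-35,-45,-55,-65],126)
E
```

```text
[ 0.41306025  0.73379168 -0.86445554  1.59410755  0.60713139  1.09953658
  1.9269427 ]
-15 [-0.0, 0.002, 0.004, 0.0008, -0.0005, 0.0019]
-25 [-0.0, 0.002, 0.178, 0.0065, 0.0, 0.0019]
-35 [0.0, 0.002, 0.353, 0.0121, 0.0015, 0.0018]
-45 [0.0, 0.002, 0.527, 0.0173, 0.004, 0.0018]
-55 [0.001, 0.002, 0.702, 0.022, 0.0073, 0.0018]
-65 [0.001, 0.002, 0.876, 0.026, 0.0114, 0.0018]
```

{"name": "jog_arm", "arguments": {"moves": [[0,0.002,0.178,0.0065,0,0.001,0],[0,0.002,0.353,0.012,0.0015,0.001,0],[0,0.002,0.527,0.0173,0.004,0.0015,0],[0,0.002,0.702,0.022,0.0073,0.0015,0],[0,0.002,0.876,0.026,0.0114,0.0015,0]]}}

```text
time: 8.88
ee_pos: [648.1, 76.5, 128.7]
orientation: [3.139, 0.007, -3.06]
ft_force: [2.5, 0.4, -0.2]
opening: 0.2
finger_force: 1.1
```

```bash
python3 - <<'E'
from h import *
o=arm.observe();print(o["joint_pos"],o["ft_force"]); arc([-65,-75,-85,-95,-105,-115],125)
E
```

```text
[ 0.34486441  0.62588268 -0.70306981  1.66501988  0.46110287  1.01505819
  1.14216376] [ 2.49184913  0.41795346 -0.22699653]
-65 [0.002, 0.007, -0.006, 0.0027, -0.0005, 0.0037]
-75 [0.003, 0.007, 0.169, 0.0084, -0.0001, 0.0036]
-85 [0.003, 0.007, 0.343, 0.014, 0.0014, 0.0036]
-95 [0.004, 0.007, 0.518, 0.0192, 0.0038, 0.0035]
-105 [0.005, 0.006, 0.692, 0.024, 0.0071, 0.0035]
-115 [0.005, 0.006, 0.867, 0.0281, 0.0111, 0.0035]
```

{"name": "jog_arm", "arguments": {"moves": [[0.003,0.007,0.17,0.0075,0,0.003,0],[0.003,0.007,0.343,0.013,0.0014,0.003,0],[0.003,0.007,0.518,0.0185,0.0038,0.003,0],[0.003,0.007,0.692,0.0235,0.0071,0.003,0],[0.003,0.007,0.867,0.028,0.0111,0.003,0]]}}

```text
time: 9.5
ee_pos: [618.9, 84.1, 125.6]
orientation: [-3.141, -0.001, 2.356]
ft_force: [2.7, -0.8, -0.8]
opening: -0.2
finger_force: 0.8
```

```bash
python3 - <<'E'
from h import *
o=arm.observe();print(o["joint_pos"],o["ft_force"]); arc([-115,-125,-135,-145,-155,-165],125)
E
```

```text
[ 0.2189911   0.53878336 -0.53561967  1.73835995  0.32560192  0.95535519
  0.33986172] [ 2.65718896 -0.81674043 -0.76907896]
-115 [-0.001, -0.001, -0.001, 0.0007, 0.0011, 0.0006]
-125 [-0.001, -0.001, 0.174, 0.0064, 0.0016, 0.0006]
-135 [-0.001, -0.001, 0.349, 0.0119, 0.0031, 0.0006]
-145 [-0.001, -0.001, 0.523, 0.0172, 0.0055, 0.0006]
-155 [-0.001, -0.001, 0.698, 0.0219, 0.0088, 0.0006]
-165 [-0.001, -0.001, 0.872, 0.0259, 0.0129, 0.0006]
```

{"name": "jog_arm", "arguments": {"moves": [[0,0,0.174,0.0064,0.0016,0.0006,0],[0,0,0.349,0.012,0.003,0.0006,0],[0,0,0.523,0.0172,0.0055,0.0006,0],[0,0,0.698,0.022,0.0088,0.0006,0],[0,0,0.872,0.026,0.0129,0.0006,0]]}}

```text
time: 10.12
ee_pos: [608.1, 111.5, 124.4]
orientation: [-3.137, 0.001, 1.484]
ft_force: [0.3, -1.1, 0.1]
opening: -0.3
finger_force: 0.7
```

```bash
python3 - <<'E'
from h import *
o=arm.observe();print(o["joint_pos"],o["ft_force"]); arc([-165,-175,-185,-170],125)
E
```

```text
[ 0.04191162  0.49847076 -0.36358719  1.75928792  0.21294996  0.92751572
 -0.4971493 ] [ 0.32405151 -1.12995106  0.06926104]
-165 [-0.005, 0.001, 0.001, 0.0002, 0.0016, -0.0006]
-175 [-0.005, 0.001, 0.175, 0.0059, 0.0021, -0.0006]
-185 [-0.005, 0.002, 0.35, 0.0115, 0.0036, -0.0006]
-170 [-0.005, 0.001, 0.088, 0.0031, 0.0017, -0.0006]
```

{"name": "jog_arm", "arguments": {"moves": [[-0.005,0,0.175,0.006,0.002,0,0],[-0.005,0,0.35,0.0115,0.0036,0,0],[-0.005,0,0.35,0.0115,0.0036,0,0],[-0.005,0,0.3,0.003,0.002,-0.002,0],[-0.005,0,0.3,0.001,0.002,-0.055,0]]}}

```text
time: 10.75
ee_pos: [606.7, 110.8, 174.7]
orientation: [-3.133, 0.007, 1.193]
ft_force: [1.4, 0.8, 0.3]
opening: -0.1
finger_force: 0.0
```

{"name": "jog_arm", "arguments": {"moves": [[0,0,0,0,0,-0.05,0],[0,0,0,-0.06,0.03,-0.06,0],[0,0,0,-0.12,0.05,-0.06,0],[0,0,0,-0.15,0.05,-0.06,0]]}}

```text
time: 11.25
ee_pos: [601.5, -50.7, 239.9]
orientation: [3.138, 0.002, 1.187]
ft_force: [-0.7, -0.4, 0.3]
opening: 0.0
finger_force: 0.0
```

```bash
python3 - <<'E'
from h import *
o=arm.observe();print(o["ee_pos"],o["joint_pos"],o["ft_force"]); 
a=snap("top","t5.png");b=snap("side","s5.png")
t=np.hstack([cv2.resize(a[140:260,225:345],(400,400)),cv2.resize(b[150:230,270:350],(400,400))]); cv2.imwrite("pics/j5.png",t)
h=cv2.cvtColor(b,cv2.COLOR_BGR2HSV)
m=(cv2.inRange(h,(0,150,90),(6,255,255))|cv2.inRange(h,(174,150,90),(180,255,255)))
m[:,:300]=0;m[:,350:]=0;m[:175]=0;m[230:]=0
p=np.argwhere(m)[:,::-1]; print("side red",p.mean(0),len(p))
for d in range(-90,30,10):
    print(d,proj("side",[*pol(d,42),107])[0].round(1),end=" ")
E
```

```text
[601.52130683 -50.71263715 239.92964488] [ 0.22908555  0.32486337 -0.25944638  1.7202829   0.09512394  1.10627846
 -0.44330153] [-0.72538513 -0.42273521  0.28880942]
side red [335.42857143 187.        ] 14
-90 [321.4 192.9] -80 [323.4 192.9] -70 [325.5 192.8] -60 [327.4 192.5] -50 [329.2 191.9] -40 [330.8 191.3] -30 [332.2 190.5] -20 [333.3 189.5] -10 [334.  188.5] 0 [334.4 187.5] 10 [334.5 186.4] 20 [334.2 185.3]
```

View pics/j5.png

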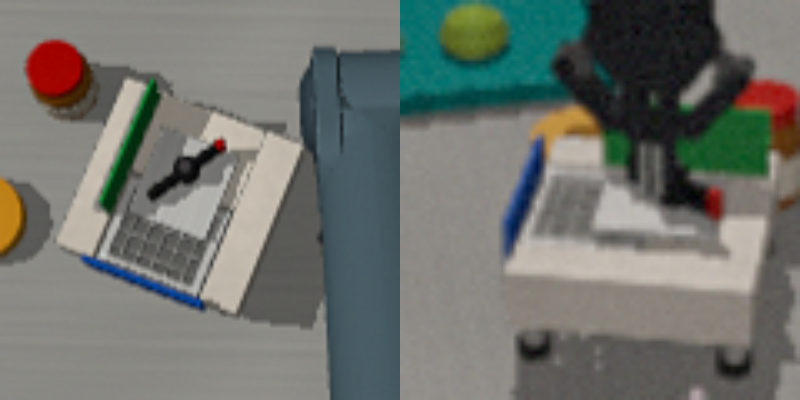

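The top crop shows the red tip now at (220,145) and the hub at (185,168), so the red wing is at about -35° in the cutter frame. That is as planned, with about 145° to go. The cutter is unmoved. Now I wind the wrist back for the second stroke.

{"name": "jog_arm", "arguments": {"moves": [[0,0,-0.185,0,0,0,0],[0,0,-0.37,0,0,0,0],[0,0,-0.555,0,0,0,0],[0,0,-0.74,0,0,0,0],[0,0,-0.925,0,0,0,0]]}}

```text
time: 11.98
ee_pos: [601.5, -43.4, 239.4]
orientation: [3.141, 0.0, 2.126]
ft_force: [0.1, -0.2, -1.0]
opening: 0.3
finger_force: 0.0
```

{"name": "jog_arm", "arguments": {"moves": [[0,0,-0.185,0,0,0,0],[0,0,-0.37,0,0,0,0],[0,0,-0.555,0,0,0,0],[0,0,-0.74,0,0,0,0],[0,0,-0.925,0,0,0,0]]}}

```text
time: 12.6
ee_pos: [601.5, -43.5, 239.5]
orientation: [3.141, 0.001, 3.05]
ft_force: [-0.4, -0.3, -0.3]
opening: -0.3
finger_force: 0.0
```

```bash
python3 - <<'E'
from h import *
o=arm.observe();print(o["ee_pos"],o["orientation"],o["joint_pos"]); arc([10],225)
E
```

```text
[601.49462786 -43.45677031 239.47977229] [3.14097401e+00 1.01968730e-03 3.05047909e+00] [ 0.45944513  0.36588064 -0.5580788   1.70921203  0.21097624  1.12579619
  1.31962061]
10 [-0.0, 0.001, -1.487, -0.0599, 0.1525, 0.0146]
```

{"name": "jog_arm", "arguments": {"moves": [[0,0,-0.185,-0.015,0.04,0.005,0],[0,0,-0.37,-0.03,0.08,0.01,0],[0,0,-0.555,-0.05,0.12,0.014,0],[0,0,-0.74,-0.06,0.152,0.014,0],[0,0,-0.925,-0.06,0.152,0.014,0]]}}

```text
time: 13.22
ee_pos: [676.2, 107.3, 225.7]
orientation: [3.139, 0.005, -2.302]
ft_force: [-0.8, -0.8, 0.0]
opening: -0.2
finger_force: 0.0
```

```bash
python3 - <<'E'
from h import *
o=arm.observe();print(o["joint_pos"]); arc([10],160)
E
```

```text
[ 0.30351355  0.58377455 -0.73484257  1.50499185  0.40163963  1.20639113
  1.91881344]
10 [0.001, 0.005, -0.557, 0.0043, -0.0022, 0.0657]
```

{"name": "jog_arm", "arguments": {"moves": [[0,0.005,-0.18,0.004,-0.002,0.02,0],[0,0.005,-0.36,0.004,-0.002,0.04,0],[0,0.005,-0.54,0.004,-0.002,0.055,0],[0,0.005,-0.557,0.004,-0.002,0.066,0],[0,0.005,-0.557,0.004,-0.002,0.066,0]]}}

```text
time: 13.85
ee_pos: [674.4, 96.1, 158.2]
orientation: [3.138, -0.005, -1.762]
ft_force: [0.4, -0.6, 0.4]
opening: -0.2
finger_force: 0.0
```

```bash
python3 - <<'E'
from h import *
o=arm.observe();print(o["joint_pos"]); arc([12],124)
E
```

```text
[ 0.3602658   0.68078883 -0.80298867  1.55859393  0.52638377  1.13459072
  2.38942201]
12 [0.003, -0.005, -0.052, -0.0081, 0.0006, 0.0341]
```

{"name": "jog_arm", "arguments": {"moves": [[0.003,-0.005,-0.03,-0.008,0.0005,0,0],[0.003,-0.005,-0.03,-0.008,0.0005,0.012,0],[0.003,-0.005,-0.03,-0.008,0.0005,0.024,0],[0.003,-0.005,-0.03,-0.008,0.0005,0.033,0],[0.003,-0.005,-0.03,-0.008,0.0005,0.033,0]]}}

```text
time: 14.48
ee_pos: [675.0, 103.0, 124.3]
orientation: [3.141, -0.001, -1.732]
ft_force: [-0.3, 0.6, -0.7]
opening: -0.0
finger_force: 0.0
```

```bash
python3 - <<'E'
from h import *
o=arm.observe();print(o["joint_pos"],o["ft_force"]); arc([12,0,-10,-20,-30,-40],123.5)
E
```

```text
[ 0.34237803  0.72039951 -0.78846223  1.57621538  0.55866376  1.08395331
  2.39043175] [-0.29390235  0.57971809 -0.69141479]
12 [0.001, -0.001, -0.021, -0.0011, -0.0, 0.0008]
0 [0.001, -0.001, 0.188, 0.0058, 0.0006, 0.0008]
-10 [0.001, -0.001, 0.363, 0.0113, 0.0021, 0.0009]
-20 [0.001, -0.001, 0.537, 0.0165, 0.0046, 0.0009]
-30 [0.0, -0.001, 0.712, 0.0211, 0.008, 0.0009]
-40 [0.0, -0.001, 0.886, 0.0252, 0.0121, 0.0009]
```

{"name": "jog_arm", "arguments": {"moves": [[0,0,0.185,0.0058,0.0006,0,0],[0,0,0.363,0.0113,0.0021,0,0],[0,0,0.537,0.0165,0.0046,0,0],[0,0,0.712,0.0211,0.008,0,0],[0,0,0.886,0.0252,0.0121,0,0]]}}

```text
time: 15.1
ee_pos: [661.3, 81.6, 126.7]
orientation: [-3.141, 0.006, -2.623]
ft_force: [1.8, 1.2, -2.3]
opening: -0.1
finger_force: 1.2
```

```bash
python3 - <<'E'
from h import *
o=arm.observe();print(o["joint_pos"],o["ft_force"]); arc([-40,-50,-60,-70,-80,-90],123)
E
```

```text
[ 0.27304515  0.62711214 -0.61910807  1.63100731  0.41280838  1.01145484
  1.61298045] [ 1.84259777  1.23090119 -2.3269449 ]
-40 [-0.001, 0.006, -0.005, 0.0028, -0.0002, 0.0037]
-50 [-0.001, 0.006, 0.17, 0.0085, 0.0003, 0.0037]
-60 [-0.0, 0.006, 0.344, 0.0141, 0.0017, 0.0037]
-70 [0.0, 0.006, 0.519, 0.0193, 0.0041, 0.0036]
-80 [0.001, 0.006, 0.693, 0.024, 0.0074, 0.0036]
-90 [0.002, 0.006, 0.868, 0.0281, 0.0114, 0.0036]
```

{"name": "jog_arm", "arguments": {"moves": [[0,0.006,0.17,0.0075,0,0.002,0],[0,0.006,0.344,0.013,0.0017,0.002,0],[0,0.006,0.519,0.0185,0.0041,0.002,0],[0,0.006,0.693,0.0235,0.0074,0.002,0],[0,0.006,0.868,0.028,0.0114,0.002,0]]}}

```text
time: 15.72
ee_pos: [631.9, 76.3, 125.2]
orientation: [-3.141, 0.001, 2.792]
ft_force: [2.5, -0.2, -0.1]
opening: 0.3
finger_force: 0.9
```

```bash
python3 - <<'E'
from h import *
o=arm.observe();print(o["joint_pos"],o["ft_force"]); arc([-90,-100,-110,-120,-130,-140],122.5)
E
```

```text
[ 0.16381818  0.54003855 -0.44899973  1.71272457  0.27821636  0.95193687
  0.82854857] [ 2.47632208 -0.23747309 -0.06560758]
-90 [-0.0, 0.001, -0.001, 0.001, 0.001, 0.0027]
-100 [-0.0, 0.001, 0.174, 0.0068, 0.0015, 0.0027]
-110 [-0.0, 0.001, 0.348, 0.0123, 0.003, 0.0027]
-120 [-0.0, 0.001, 0.523, 0.0175, 0.0055, 0.0027]
-130 [-0.0, 0.001, 0.697, 0.0223, 0.0087, 0.0027]
-140 [0.0, 0.001, 0.872, 0.0263, 0.0128, 0.0027]
```

{"name": "jog_arm", "arguments": {"moves": [[0,0,0.174,0.0065,0.0015,0.002,0],[0,0,0.348,0.012,0.003,0.002,0],[0,0,0.523,0.0172,0.0055,0.002,0],[0,0,0.697,0.022,0.0087,0.002,0],[0,0,0.8,0.0245,0.011,0.002,0]]}}

```text
time: 16.35
ee_pos: [611.4, 94.7, 122.8]
orientation: [-3.139, 0.001, 1.994]
ft_force: [1.8, -0.9, 0.5]
opening: -0.2
finger_force: 0.6
```

```bash
python3 - <<'E'
from h import *
o=arm.observe();print(o["joint_pos"],o["ft_force"]); arc([-135,-140,-145,-150,-155,-160],122.5)
E
```

```text
[ 0.01277094  0.49047693 -0.29249797  1.76366423  0.17354382  0.91514067
  0.06945471] [ 1.76945331 -0.86243688  0.50064248]
-135 [-0.003, 0.001, -0.013, -0.0005, 0.0011, 0.0003]
-140 [-0.003, 0.001, 0.074, 0.0024, 0.0012, 0.0003]
-145 [-0.003, 0.001, 0.161, 0.0053, 0.0016, 0.0003]
-150 [-0.003, 0.001, 0.249, 0.0081, 0.0022, 0.0003]
-155 [-0.003, 0.001, 0.336, 0.0108, 0.003, 0.0003]
-160 [-0.003, 0.001, 0.423, 0.0135, 0.004, 0.0003]
```

{"name": "jog_arm", "arguments": {"moves": [[0,0,0.06,0.002,0.001,0,0],[0,0,0.11,0.004,0.0013,0,0],[0,0,0.16,0.0055,0.0016,0,0],[0,0,0.21,0.007,0.002,0,0],[0,0,0.25,0.0081,0.0022,0,0]]}}

```text
time: 16.98
ee_pos: [609.0, 103.0, 122.4]
orientation: [-3.136, 0.001, 1.746]
ft_force: [-0.8, 0.0, 1.2]
opening: 0.0
finger_force: 0.7
```

{"name": "jog_arm", "arguments": {"moves": [[0,0,0.03,0.001,0,0,0],[0,0,0.06,0.002,0.0001,0,0],[0,0,0.06,0.002,0.0001,0,0]]}}

```text
time: 17.35
ee_pos: [608.8, 104.8, 122.1]
orientation: [-3.136, 0.001, 1.688]
ft_force: [-1.4, -2.3, 1.5]
opening: -0.1
finger_force: 1.3
```

{"name": "jog_arm", "arguments": {"moves": [[0,0,0,0.001,0,0,0],[0,0,0,0.002,0,0,0],[0,0,0,0.002,0,0,0]]}}

```text
time: 17.73
ee_pos: [608.8, 105.1, 122.0]
orientation: [-3.136, 0.003, 1.686]
ft_force: [-1.9, -5.3, 3.2]
opening: -0.3
finger_force: 2.7
```

{"name": "jog_arm", "arguments": {"moves": [[0,0,0,0.001,0,0,0],[0,0,0,0.002,0,0,0],[0,0,0,0.002,0,0,0]]}}

```text
time: 18.1
ee_pos: [608.8, 105.3, 122.0]
orientation: [-3.136, 0.005, 1.685]
ft_force: [-2.1, -7.7, 4.0]
opening: 0.0
finger_force: 3.6
```

{"name": "jog_arm", "arguments": {"moves": [[0,0,0,-0.008,0,0,0],[0,0,0,-0.008,0,0,0],[0,0,0,-0.008,0,-0.05,0],[0,0,0,-0.008,0,-0.1,0],[0,0,0,-0.06,0,-0.12,0]]}}

```text
time: 18.73
ee_pos: [617.9, 59.4, 246.6]
orientation: [3.137, -0.006, 1.702]
ft_force: [0.6, -1.6, -0.4]
opening: -0.1
finger_force: 0.0
```

{"name": "jog_arm", "arguments": {"moves": [[0,0,0,-0.06,0,0,0],[0,0,0,-0.12,0,0,0],[0,0,0,-0.15,0,0,0],[0,0,0,-0.15,0,0,0]]}}

```text
time: 19.23
ee_pos: [633.8, -102.8, 241.8]
orientation: [-3.138, 0.001, 1.682]
ft_force: [-0.4, 0.6, -0.2]
opening: -0.3
finger_force: 0.0
```

```bash
python3 - <<'E'
from h import *
o=arm.observe();print(o["ee_pos"],o["ft_force"]); 
a=snap("top","t6.png");b=snap("side","s6.png")
t=np.hstack([cv2.resize(a[140:260,225:345],(400,400)),cv2.resize(b[150:230,270:350],(400,400))]); cv2.imwrite("pics/j6.png",t)
E
```

```text
[ 633.81442922 -102.75790566  241.80990347] [-0.36817322  0.61848091 -0.19937402]
```

View pics/j6.png

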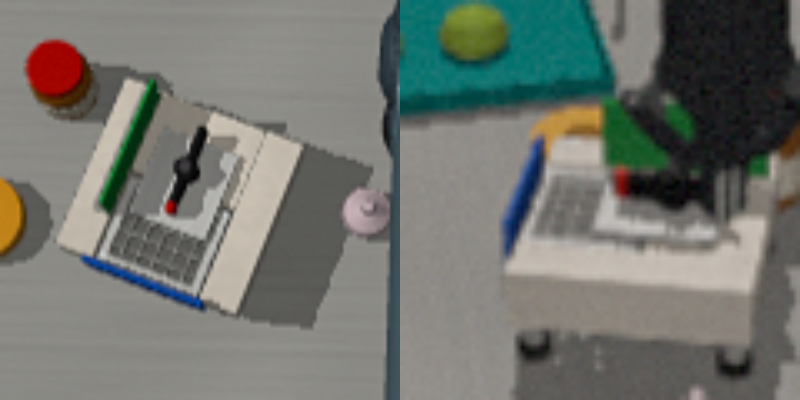

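The top crop shows the wings from (202,130) to (171,208), parallel to the guard, with the red tip towards the front. The stop was felt there, the cassette is home, the cutter is unmoved and the hand is clear.

```bash
python3 -c "
from plant import arm
print(arm.finish_job())"
```

```text
the job is handed in; nothing more can be done
None
```

The job is handed in at about 19 s: the cassette was pushed fully home, then the wing nut was tightened to its stop in two strokes. The cutter and the bystanders seen in the last pictures were unmoved, and the hand is clear.

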